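Peel the top vial tray off the stuck stack and show it over the light panel

ROBOT

A 7-joint arm with a two-finger parallel gripper is mounted at the origin on the work surface. World frame = base frame: x ahead of the robot, y to its left, z up, the work surface at z = 0. Lengths are in m, angles in rad, forces in N, time in s.
With the tool pointing down it reaches from about 0.425 to 0.925 m from the base axis. Payload 6.8 kg.
Tool frame: the origin (TCP) lies at the very end of the fingers, on their centre line; the grasp point (between the pads) lies 19 mm behind it; z points along the fingers, y is the line along which they close (so a half turn about z gives the same grasp; the last joint's range is limited). The gripper opens to 85 mm and grips with 20 to 120 N. Pads are 22 mm wide; open, the fingers measure 114 mm over their backs; the gripper's body (76 mm by 85 mm) begins 54 mm behind the grasp point. The pads swing forward as they close: fully open they stand 13 mm farther back than shut.
Start: joints at [1.105, 0.477, 0.022, 1.555, -0.011, 1.109, -0.083], TCP at [0.236, -0.632, 0.231] pointing down, gripper open.
Joint ranges: [-2.96, 2.96], [-0.34, 2.1], [-1.41, 1.46], [0.24, 2.44], [-1.37, 4.51], [0.17, 1.92], [-2.96, 2.96]. Speed limits (rad/s): [2.39, 2.39, 3.14, 3.14, 3.14, 3.14, 3.14].

INTERFACE

Orientations are given as a unit quaternion [w, x, y, z].
In Python, from station import bot gives the robot as it stands. The module is installed in compiled form; this text tells all that it offers.
- The arm moves only by the shell command python3 -m jog 'ROWS' [OPENING] [FORCE]. ROWS is JSON, a list of rows, each a list of 4 numbers: the shift along the tool's x, y, z in cm, then the turn about the tool's z in rad. In form: [[x, y, z, spin], ...]. A call has 1 to 20 rows; each row is the pose to reach, as a shift and turn from the pose commanded when the call began, along the tool's axes at that moment; what a row does not reach only later rows make up. A row lasts 1/12 s, in which the tool goes at most 41.7 mm and 7.16 degrees, less where a joint would pass 70% of its speed; a pose out of reach is approached as far as the arm can. A call with a gripper value outside its range is refused whole. OPENING is the closure, from -1 (fully open) to 1 (shut), set as the call begins (- or left out, the last holds). The fingers move at their own pace and stop on an object; FORCE is the grip in N (left out, the last holds). Time passes only in rows, so rows that repeat a pose let the fingers close. It gives the time, the measured TCP pose, the force, the opening and the grip force at its end, in the units of the state.
- bot.get_obs(): the state, without advancing time (a new reading comes with each control period).
- bot.read_camera(name): name is "scene" or "top"; returns a dict with "pixels" (400x640x3 uint8, red, green, blue), "depth" (400x640 float32, m along the optical axis (not along the pixel's ray), 0 where there is no reading), "fovy" (degrees; the focal length in pixels is half the picture's height over the tangent of half this angle, whatever the lens; pixels are square), "cx", "cy" (the principal point, pixels), "pose" (4x4, takes a point from camera to world coordinates). Camera axes: x right, y down, z forward; pixel columns grow to the right and rows downward; lengths in m; the calibration is good to about 2 mm. A picture is of the moment at which its call begins.
- bot.hand_in(): hands the job in; it is judged then, once.
The state is a dict: "t": time; "q": joint angles; "joint_vel": joint speeds; "joint_torque": joint torques, N m; "eef_pos": TCP position; "tool_rot": TCP orientation; "contact_force": force on the tool from outside, world axes, zero at the start; "torque": the same for the moment, N m; "gripper_width": opening from 0.0 (shut) to 1.0 (fully open); "grasp_force": force on a finger pad.
Only numpy, scipy, OpenCV 4.12 (cv2) and the standard library are available. Lean on these libraries where they do the work, as an engineer would, in place of code of your own. Each camera call takes 0.05 s, during which the arm holds its last target. There are 200 camera calls.

TASK

The nested vial trays have stuck together: peel off only the top one by its upright corner tab, raising that corner well up while the opposite corner still rests on the stack, then lift it clear. Leave the trays beneath and the other things on the bench where they are. Finish while holding the tray by the gripper, about level and right way up, centred over the light panel with its rim roughly 15 cm above the bench, so that it can be inspected; do not put it down or let go.

Things in the scene. Friction and masses are not known exactly. Their poses are not given: they have to be found in the camera images.
- tray: Top tray, white moulded plastic, about 0.1 kg, rim 150 (x) x 110 (y) x 4 mm. Origin: centre of the rim's underside; z up. Below the rim a body 124 x 84 mm goes 12 mm down into the tray beneath, 3 mm play all round. Soft lips at the middle of each of the four sides grip it, 6 to 9 N in all; each lets go once the tray has risen about 7 mm there.
- tab (a point): Middle of the upright corner tab at the top tray's (-x, -y) corner: 80 mm from the tray's centre, 20 mm above its origin. The tab is a plate 24 mm long along the tray's diagonal, 10 mm thick across it, reaching from 4 to 32 mm above the tray's origin. The diagonal from the tab to the far corner points 0.633 rad counter-clockwise from the tray's x axis.
- far_corner (a point): The corner of the top tray farthest from the tab, on the rim's underside: 75 mm in x and 55 mm in y from the tray's origin.
- stack: The lower nested trays (same white plastic, same outline) on a heavy steel base plate 190 x 150 x 8 mm, 1.1 kg in all, standing loose on the bench. Origin: centre of the plate's underside on the bench; z up. The top tray's origin starts 60 mm straight above it with the same x axis.
- panel: Flat light panel fixed on the bench, 200 (x) x 160 (y) x 12 mm, white face in an aluminium frame. Origin: centre of its underside; z up.
- amber_bottle: Amber bottle with white cap, 66 mm across, 100 mm high. Origin: centre of its underside. Leave alone.
- beaker: Glass beaker, 70 mm across, 90 mm high. Origin: centre of its underside. Leave alone.
- white_jar: White jar, 60 mm across, 70 mm high. Origin: centre of its underside. Leave alone.
Not all that is in view belongs to the job. Leave any pink or red look-alike of the stack alone.

How it is judged:
On the way, in this order (a step that is already met when the one before it is completed fails the run):
1. the tab corner is raised well up while the opposite corner still rests on the stack (z of tab in the frame of stack above 0.098 m and z of far_corner in the frame of stack below 0.069 m), for 0.05 s.
2. the whole tray is lifted clear of the stack (z of far_corner in the frame of stack above 0.085 m and z of tab in the frame of stack above 0.095 m and contact force between tray and stack below 0.05 N), for 0.1 s.
At the end, for the whole second after the job is handed in: The tray is held still in the fingers, touching neither stack nor panel, its centre within 50 mm of the panel's centre seen from above, its rim 100 to 210 mm above the bench, tilted less than 0.26 rad; the lower stack stands within 25 mm of where it was and the other things within 30 mm (horizontal distance between tray and panel below 0.05 m and height (world z) of tray between 0.1 and 0.21 m and angle between tray's own z axis and vertical below 0.26 rad and contact force between the fingers and tray above 1 N and contact force between tray and stack below 0.05 N and contact force between tray and panel below 0.05 N and linear speed of tray below 0.04 m/s and distance of stack from where it was at the start of the episode below 0.025 m and angle between stack's own z axis and vertical below 0.05 rad and distance of each of amber_bottle, beaker, white_jar from where it was at the start of the episode below 0.03 m); the arm keeps its last pose, push and grip.
It fails at once if the lower trays are lifted, tipped or dragged along (distance of stack from where it was at the start of the episode above 0.025 m or angle between stack's own z axis and vertical above 0.1 rad).
It fails at once if a bystander is knocked over (angle between any of amber_bottle, beaker, white_jar's own z axis and vertical above 0.4 rad).
It also fails if it takes over 45 s, if anything falls off the work surface, if the arm or the gripper's body presses on something with over 40 N, if the wrist force passes 120 N, or if a joint passes its speed limit or range.

## Working session

There is one attempt and no reset: what is moved stays moved. The work goes in short steps, Python scripts to look and compute and a shell command to move; the robot and the scene stay as the last step left them, time stands still between calls to the robot, and variables do not carry over. Pictures are saved under pics/ and viewed, at most 10 in all, crops included, and the job is handed in when it is done.

```bash
mkdir -p pics
cat > h.py <<'E'
import numpy as np, cv2
from station import bot
def cam(n):
    d=bot.read_camera(n); h=d['pixels'].shape[0]
    d['f']=h/2/np.tan(np.radians(d['fovy'])/2); return d
def cloud(d):
    h,w=d['depth'].shape; u,v=np.meshgrid(np.arange(w),np.arange(h)); z=d['depth']
    P=np.stack([(u-d['cx'])/d['f']*z,(v-d['cy'])/d['f']*z,z],-1)
    return P@d['pose'][:3,:3].T+d['pose'][:3,3]
def save(d,n): cv2.imwrite('pics/'+n,d['pixels'][:,:,::-1])
def ray(d,u,v,z):
    r=d['pose'][:3,:3]@np.array([(u-d['cx'])/d['f'],(v-d['cy'])/d['f'],1]); o=d['pose'][:3,3]
    return o+r*(z-o[2])/r[2]
E
python3 - <<'E'
from h import *
for n in('scene','top'):
    d=cam(n); save(d,n+'0.png'); print(n,d['f'],d['cx'],d['cy'],d['pose'].round(3).tolist())
o=bot.get_obs(); print({k:np.round(v,3).tolist() for k,v in o.items()})
E
```

```text
scene 421.5936907327091 317.47927018856035 203.26758163151166 [[0.3, 0.733, -0.611, 1.273], [0.954, -0.231, 0.191, -0.219], [-0.001, -0.64, -0.768, 1.057], [0.0, 0.0, 0.0, 1.0]]
top 498.23056249039547 314.3767376880436 205.24840349102905 [[-0.011, -0.993, 0.119, 0.338], [-1.0, 0.011, 0.0, 0.015], [-0.002, -0.118, -0.993, 1.539], [0.0, 0.0, 0.0, 1.0]]
{'t': 0.1, 'q': [1.105, 0.478, 0.022, 1.556, -0.012, 1.109, -0.083], 'joint_vel': [0.001, -0.002, -0.0, 0.0, 0.001, -0.0, 0.001], 'joint_torque': [0.004, -59.776, 1.614, -28.195, 0.013, 0.005, -0.0], 'eef_pos': [0.236, -0.632, 0.23], 'tool_rot': [-0.001, 0.984, 0.178, -0.0], 'contact_force': [-0.264, -0.199, -0.179], 'torque': [0.004, -0.019, 0.038], 'grasp_force': 0.0, 'gripper_width': 1.003}
```

View pics/scene0.png

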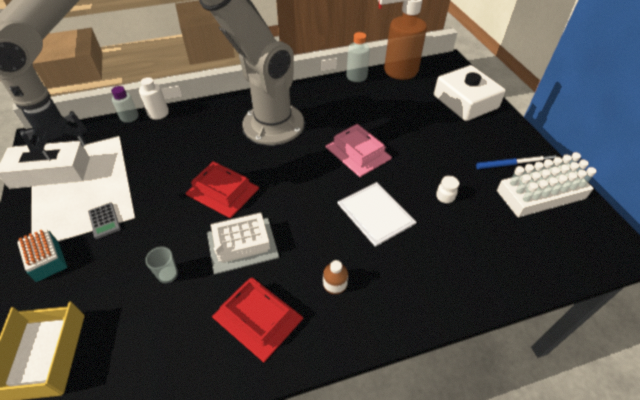

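View pics/top0.png

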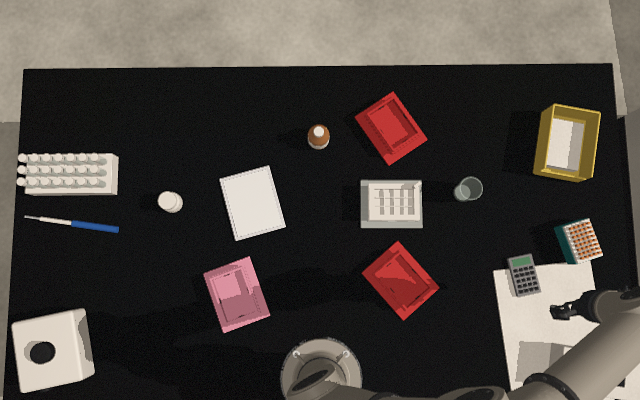

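The stack is at top (391,203) and scene (242,240). The panel is at top (253,203) and scene (376,213). The tab seems to be at the top picture's (417,187). I'll zoom in and use the depth.

Run:
```python
from h import *
t=cam('top'); s=cam('scene'); Pt,Ps=cloud(t),cloud(s)
a=cv2.resize(t['pixels'][170:240,345:435],None,fx=4.4,fy=4.4,interpolation=2)
b=cv2.resize(s['pixels'][200:280,195:290],None,fx=4.2,fy=4.2,interpolation=2)
H=max(a.shape[0],b.shape[0]); pad=lambda i:cv2.copyMakeBorder(i,0,H-i.shape[0],0,0,0)
cv2.imwrite('pics/c1.png',np.hstack([pad(a),pad(b)])[:,:,::-1])
def rect(name,P,box,lo,hi,img):
    u0,v0,u1,v1=box; m=np.zeros(P.shape[:2],bool); m[v0:v1,u0:u1]=1
    m&=(P[...,2]>lo)&(P[...,2]<hi)&(img.min(-1)>90)
    Q=P[m][:,:2].astype(np.float32); r=cv2.minAreaRect(Q*1000); print(name,m.sum(),r,'z med',np.median(P[m][:,2]))
rect('tray top',Pt,(345,170,435,240),.05,.075,t['pixels'])
rect('tray scene',Ps,(195,200,290,280),.05,.075,s['pixels'])
rect('panel top',Pt,(210,155,295,250),.004,.03,t['pixels'])
rect('panel scene',Ps,(325,175,425,250),.004,.03,s['pixels'])
for n,P,(u0,v0,u1,v1) in(('top',Pt,(345,170,435,240)),('scene',Ps,(195,200,290,280))):
    Q=P[v0:v1,u0:u1].reshape(-1,3); Q=Q[(Q[:,2]>.074)&(Q[:,2]<.12)]
    print(n,len(Q),Q.min(0),Q.max(0),Q.mean(0)); print(cv2.minAreaRect((Q[Q[:,2]>.08][:,:2]*1000).astype(np.float32)))
```

```text
tray top 1493 ((521.6918334960938, -222.21043395996094), (151.4332733154297, 108.54878234863281), 89.30286407470703) z med 0.059779541256196334
tray scene 1481 ((522.571533203125, -223.059814453125), (151.13438415527344, 114.34928894042969), 89.74726867675781) z med 0.060262817529660784
panel top 3265 ((531.3484497070312, 209.03167724609375), (203.07498168945312, 161.67855834960938), 15.192740440368652) z med 0.011537339434101845
panel scene 2541 ((500.7041015625, 199.14816284179688), (265.017333984375, 167.353515625), 16.647125244140625) z med 0.011388237194991824
top 31 [ 0.55876839 -0.29530896  0.07539104] [ 0.57973272 -0.27620245  0.09704992] [ 0.56800194 -0.2862455   0.08892086]
((568.5382690429688, -287.0381164550781), (9.419510841369629, 25.098949432373047), 36.060298919677734)
scene 57 [ 0.56162459 -0.29884078  0.0751368 ] [ 0.58082099 -0.27576077  0.09504141] [ 0.57209457 -0.28709685  0.08624622]
((570.159423828125, -287.01129150390625), (10.89953899383545, 23.903762817382812), 37.58797836303711)
```

View pics/c1.png

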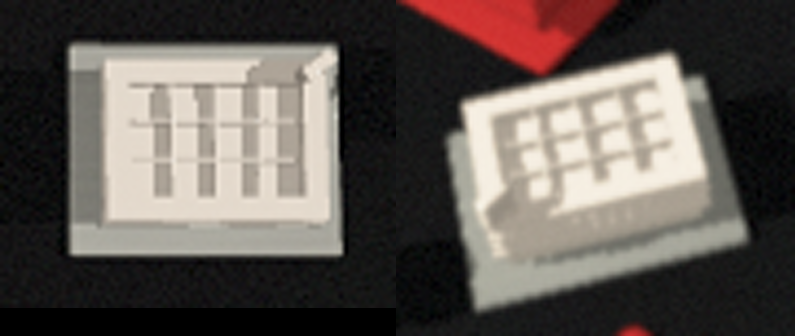

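The two views agree:

| Item | Position (m) |
|---|---|
| Tray centre | (0.522, -0.2225) |
| Tab | (0.569, -0.287), top at about 0.095 |
| Diagonal heading | about 126° |
| Panel centre | (0.531, 0.209) |

The white end in the crop (325,62) is the tab. I'll work out the move next.

```bash
cat >> h.py <<'E'
from scipy.spatial.transform import Rotation as R
def go(x,y,z,ang=None):
    o=bot.get_obs(); r=R.from_quat(o['tool_rot'],scalar_first=True); M=r.as_matrix()
    a=np.arctan2(M[1,0],M[0,0]); s=0 if ang is None else (a-ang+np.pi)%(2*np.pi)-np.pi
    print('cm',(100*M.T@(np.array([x,y,z])-o['eef_pos'])).round(2),'spin',round(s,3),'yaw',round(a,3))
E
python3 -c "
from h import *
go(.569,-.287,.20,np.radians(-53.9))
t=cam('top');s=cam('scene')
# rim height across two views: outer rim corner nearest tab etc. via ray intersection of tab tops
P=cloud(t)
for n,u,v in(('beaker',468,189),('bottle',319,134),('jar',170,200)):print(n,P[v,u].round(3))
Q=P[175:235,355:425].reshape(-1,3);print(np.histogram(Q[:,2],np.arange(0.04,.1,.004)))
"
```

```text
cm [ 43.25 -20.65   3.09] spin 1.299 yaw 0.358
beaker [ 0.566 -0.463  0.003]
bottle [ 0.723 -0.001  0.095]
jar [0.533 0.445 0.069]
(array([ 32, 171, 379, 314, 224, 396, 286,  64,   4,   1,   2,   2,  16,
         9]), array([0.04 , 0.044, 0.048, 0.052, 0.056, 0.06 , 0.064, 0.068, 0.072,
       0.076, 0.08 , 0.084, 0.088, 0.092, 0.096]))
```

```bash
python3 -m jog '[[43.2,-20.6,0,1.3],[43.2,-20.6,0,1.3],[43.2,-20.6,0,1.3],[43.2,-20.6,0,1.3],[43.2,-20.6,0,1.3],[43.2,-20.6,0,1.3],[43.2,-20.6,0,1.3],[43.2,-20.6,0,1.3],[43.2,-20.6,0,1.3],[43.2,-20.6,0,1.3],[43.2,-20.6,0,1.3],[43.2,-20.6,0,1.3],[43.2,-20.6,3,1.3],[43.2,-20.6,6,1.3],[43.2,-20.6,9,1.3],[43.2,-20.6,10,1.3],[43.2,-20.6,10,1.3],[43.2,-20.6,10,1.3]]' -1 20
python3 - <<'E'
from h import *
go(.569,-.287,.069,np.radians(-53.9))
t=cam('scene');P=cloud(t)
cv2.imwrite('pics/c2.png',cv2.resize(t['pixels'][150:300,130:330],None,fx=4,fy=4,interpolation=2)[:,:,::-1])
E
```

```text
t: 1.8
eef_pos: [0.5691, -0.2884, 0.1319]
tool_rot: [0.0, 0.891, -0.454, 0.0]
contact_force: [0.2, -0.3, -1.0]
gripper_width: 0.992
grasp_force: 0.0
cm [-0.12 -0.07  6.29] spin -0.002 yaw -0.943
```

View pics/c2.png

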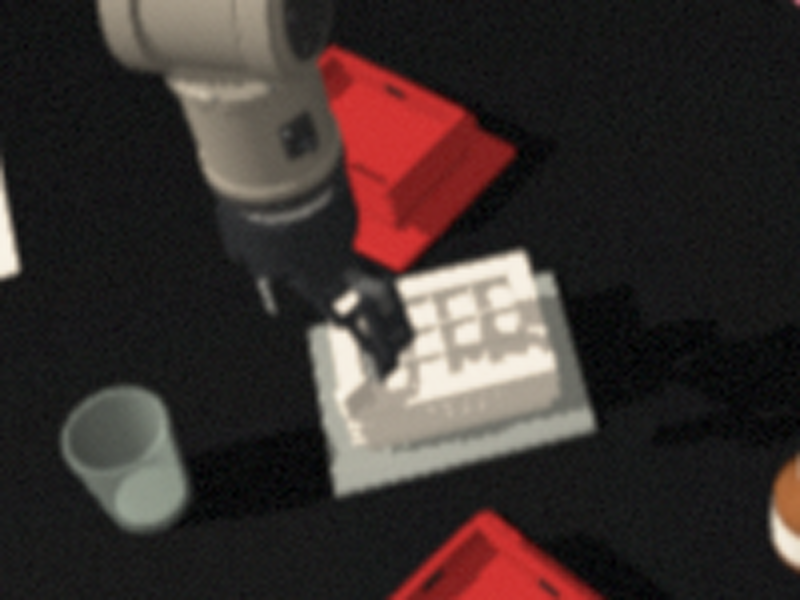

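The fingers are above the tab (365,410 in the crop) and straddle the plate. I'll descend and close.

```bash
python3 -m jog '[[-0.1,-0.1,2,0],[-0.1,-0.1,4,0],[-0.1,-0.1,5.2,0],[-0.1,-0.1,6.2,0],[-0.1,-0.1,6.2,0],[-0.1,-0.1,6.2,0]]'; python3 -m jog '[[0,0,0,0],[0,0,0,0],[0,0,0,0],[0,0,0,0],[0,0,0,0],[0,0,0,0],[0,0,0,0],[0,0,0,0],[0,0,0,0],[0,0,0,0]]' 1 25
```

```text
t: 2.35
eef_pos: [0.5694, -0.2869, 0.0699]
tool_rot: [-0.0, 0.891, -0.454, 0.0]
contact_force: [0.6, -0.8, 0.5]
gripper_width: 0.999
grasp_force: 0.0
t: 3.18
eef_pos: [0.5691, -0.2868, 0.0696]
tool_rot: [0.0, 0.891, -0.454, 0.0]
contact_force: [-1.3, 0.9, 4.1]
gripper_width: 0.112
grasp_force: 28.1
```

Gripped at 9.5 mm, which matches the plate. I'll peel slowly along the arc.

```bash
python3 -m jog '[[0,0,-0.2,0],[-0.1,0,-0.4,0],[-0.1,0,-0.6,0],[-0.1,0,-0.8,0],[-0.2,0,-1.0,0],[-0.2,0,-1.2,0],[-0.2,0,-1.2,0]]'
cat > m.py <<'E'
from h import *
def tray():
    for n,(u0,v0,u1,v1) in(('top',(345,170,435,240)),('scene',(195,190,290,280))):
        d=cam(n);P=cloud(d)[v0:v1,u0:u1].reshape(-1,3);I=d['pixels'][v0:v1,u0:u1].reshape(-1,3)
        e=np.array([-.589,.808])
        s=(P[:,:2]-[.522,-.2225])@e
        k=(I.min(-1)>150)&(P[:,2]>.055)&(abs(s)<.1)&(P[:,2]<.12)
        k&=(s>-.05); A=np.c_[s[k],np.ones(k.sum())]
        z=P[k,2]
        for _ in range(6):
            c=np.linalg.lstsq(A,z,rcond=None)[0]; r=z-A@c; g=abs(r)<.004; A,z=A[g],z[g]
        print(n,len(z),'slope',c[0].round(3),'z@far(92mm)',(c@[.092,1]).round(4),'z@tab',(c@[-.08,1]).round(4))
if __name__=='__main__': tray()
E
python3 m.py
```

```text
t: 3.77
eef_pos: [0.5687, -0.2855, 0.0823]
tool_rot: [0.0, 0.891, -0.454, 0.001]
contact_force: [0.7, -1.3, -1.7]
gripper_width: 0.113
grasp_force: 27.1
top 427 slope 0.033 z@far(92mm) 0.0661 z@tab 0.0604
scene 313 slope 0.028 z@far(92mm) 0.0657 z@tab 0.0608
```

Run:
```python
from h import *
s=cam('scene');t=cam('top')
a=cv2.resize(s['pixels'][180:280,190:290],None,fx=4,fy=4,interpolation=2);b=cv2.resize(t['pixels'][160:260,340:440],None,fx=4,fy=4,interpolation=2)
cv2.imwrite('pics/c3.png',np.hstack([a,b])[:,:,::-1])
P=cloud(s)
for u,v in((212,232),(262,216),(270,240),(222,255),(235,225)):print(u,v,P[v,u].round(3))
```

```text
212 232 [ 0.592 -0.287  0.187]
262 216 [ 0.431 -0.141  0.001]
270 240 [ 0.534 -0.138  0.008]
222 255 [ 0.576 -0.282  0.053]
235 225 [ 0.486 -0.228  0.058]
```

View pics/c3.png

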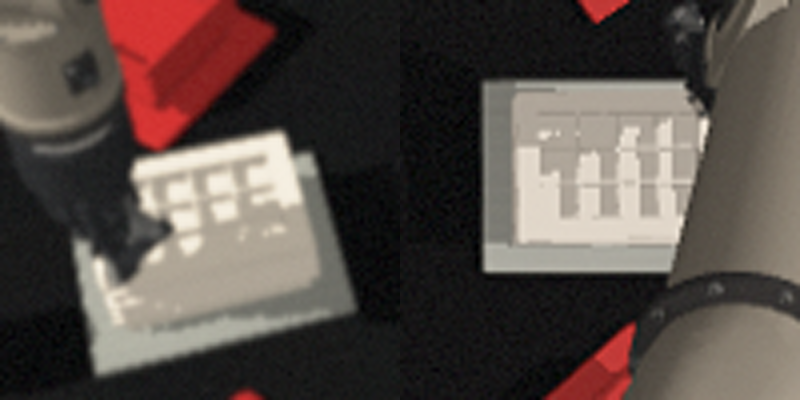

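```bash
cat > m.py <<'E'
from h import *
def tray():
    acc=[]
    for n in('top','scene'):
        d=cam(n);P=cloud(d).reshape(-1,3);I=d['pixels'].reshape(-1,3).astype(int)
        q=P[:,:2]-[.522,-.2225]; tx,ty=q[:,1],-q[:,0]      # tray axes (yaw 90 deg)
        k=(I.min(-1)>110)&(P[:,2]>.056)&(P[:,2]<.12)&(abs(tx)<.073)&(abs(ty)<.053)&((abs(tx)>.064)|(abs(ty)>.044))
        k&=~((tx<-.045)&(ty<-.03))
        A=np.c_[tx[k],ty[k],np.ones(k.sum())];z=P[k,2]
        for _ in range(6):
            c=np.linalg.lstsq(A,z,rcond=None)[0]; r=z-A@c; g=abs(r)<.005; A,z=A[g],z[g]
        print(n,len(z),'grad',c[:2].round(3),'far top',(c@[.075,.055,1]).round(4),'tab',(c@[-.064,-.047,1]).round(4))
        for nm,m in(('x+',tx>.064),('y+',ty>.044),('x-',tx<-.064),('y-',ty<-.044)):
            kk=k&m; 
            if kk.sum()>5: print('  ',nm,kk.sum(),[(round(float(np.median(u[kk&(u>a)&(u<=b)])) ,3),round(float(np.median(P[kk&(u>a)&(u<=b),2])),4)) for u in [ty if 'x' in nm else tx] for a,b in((-.08,-.03),(-.03,.02),(.02,.08)) if (kk&(u>a)&(u<=b)).sum()>3])
if __name__=='__main__': tray()
E
python3 m.py
```

```text
top 293 grad [-0.057 -0.041] far top 0.0635 tab 0.0757
   x+ 107 [(-0.041, 0.0681), (-0.005, 0.0659), (0.037, 0.0649)]
   y+ 119 [(-0.037, 0.0701), (-0.006, 0.0689), (0.047, 0.0653)]
   y- 122 [(-0.038, 0.0736), (-0.006, 0.072), (0.048, 0.0696)]
scene 239 grad [-0.056 -0.037] far top 0.0636 tab 0.0752
   x+ 86 [(-0.041, 0.0688), (-0.006, 0.0667), (0.037, 0.0635)]
   y+ 83 [(-0.033, 0.0708), (-0.004, 0.0678), (0.048, 0.0653)]
   y- 150 [(-0.038, 0.0736), (-0.005, 0.0718), (0.046, 0.0683)]
```

The peel is working: the tray is tilted about 0.07 rad along the diagonal and the far corner is still down. I'll continue to about 24 mm.

```bash
python3 -m jog '[[0,0,-0.2,0],[-0.1,0,-0.4,0],[-0.1,0,-0.6,0],[-0.1,0,-0.8,0],[-0.2,0,-1.0,0],[-0.2,0,-1.1,0],[-0.2,0,-1.1,0],[-0.2,0,-1.1,0]]'; python3 m.py
```

```text
t: 4.73
eef_pos: [0.5665, -0.2827, 0.0922]
tool_rot: [-0.0, 0.891, -0.454, -0.001]
contact_force: [0.2, -0.7, -1.2]
gripper_width: 0.112
grasp_force: 27.1
top 288 grad [-0.092 -0.061] far top 0.0678 tab 0.0869
   x+ 110 [(-0.04, 0.0741), (-0.005, 0.0715), (0.037, 0.0701)]
   y+ 119 [(-0.037, 0.0788), (-0.005, 0.0759), (0.047, 0.0703)]
   y- 118 [(-0.038, 0.0841), (-0.004, 0.081), (0.046, 0.0773)]
scene 134 grad [-0.067 -0.039] far top 0.0687 tab 0.082
   x+ 91 [(-0.045, 0.0736), (-0.006, 0.0731), (0.036, 0.0692)]
   y+ 72 [(-0.007, 0.0744), (0.049, 0.0703)]
   y- 203 [(-0.038, 0.0619), (-0.006, 0.0773), (0.048, 0.0736)]
```

The tab is at about 0.102 m and the far corner's underside at about 0.064 m, so step 1 is met. I'll tighten the grip and lift.

```bash
python3 -m jog '[[0,0,0,0],[0,0,0,0],[0,0,0,0],[0,0,0,0],[0,0,-0.4,0],[0,0,-0.8,0],[0,0,-1.2,0],[0,0,-1.8,0],[0,0,-2.5,0],[0,0,-3.5,0],[0,0,-5,0],[0,0,-6.5,0],[0,0,-8,0],[0,0,-8,0],[0,0,-8,0],[0,0,-8,0]]' 1 90
cat > f.py <<'E'
from h import *
for n in('top','scene'):
    d=cam(n);P=cloud(d).reshape(-1,3);I=d['pixels'].reshape(-1,3).astype(int);e=bot.get_obs()['eef_pos']
    q=P-e; k=(I.min(-1)>105)&(np.ptp(I,axis=1)<45)&(q[:,2]>-.06)&(q[:,2]<.06)&(np.hypot(q[:,0]+.047,q[:,1]-.0645)<.1)
    A=np.c_[q[k][:,:2],np.ones(k.sum())];z=P[k,2];X=P[k]
    for _ in range(8):
        c=np.linalg.lstsq(A,z,rcond=None)[0]; r=z-A@c; g=abs(r)<max(.005,r.std()); A,z,X=A[g],z[g],X[g]
    b=cv2.minAreaRect((X[:,:2]*1000).astype(np.float32))
    print(n,len(z),'tilt',np.hypot(*c[:2]).round(3),c[:2].round(3),'centre z',(c@[-.047,.0645,1]).round(4),b,'exp centre',(e[:2]+[-.047,.0645]).round(3))
    cv2.imwrite(f'pics/f_{n}_{int(100*bot.get_obs()["t"])}.png',d['pixels'][:,:,::-1])
E
python3 f.py
```

```text
t: 6.17
eef_pos: [0.5664, -0.2832, 0.1719]
tool_rot: [-0.0, 0.891, -0.454, -0.0]
contact_force: [-0.2, 0.0, -1.0]
gripper_width: 0.095
grasp_force: 91.2
top 798 tilt 0.064 [0.063 0.011] centre z 0.1483 ((522.5047607421875, -213.2841796875), (133.49285888671875, 109.75559997558594), 89.2166976928711) exp centre [ 0.519 -0.219]
scene 588 tilt 0.177 [ 0.16  -0.076] centre z 0.1506 ((529.1663208007812, -222.0273895263672), (100.61428833007812, 150.22508239746094), 1.4074598550796509) exp centre [ 0.519 -0.219]
```

The tray is lifted clear at about 0.15 m. Next I'll move it over to the panel, with a gentle ramp.

```bash
python3 -m jog '[[-0.4,-0.3,0,0],[-1.3,-1,0,0],[-2.6,-2,0,0],[-4.4,-3.4,0,0],[-6.5,-5,0,0],[-8.7,-6.7,0,0],[-11,-8.5,0,0],[-13.3,-10.3,0,0],[-15.6,-12.1,0,0],[-17.9,-13.8,0,0],[-20.2,-15.6,0,0],[-22.5,-17.4,0,0],[-24.8,-19.2,0,0],[-27,-20.9,0,0],[-29.1,-22.5,0,0],[-30.9,-23.9,0,0],[-32.3,-25,0,0],[-33.3,-25.7,0,0],[-33.9,-26.2,0,0],[-33.9,-26.2,0,0]]'; python3 -m jog '[[0,0,0,0],[0,0,0,0],[0,0,0,0],[0,0,0,0],[0,0,0,0],[0,0,0,0]]'; python3 f.py
python3 - <<'E'
from h import *
d=cam('scene');save(d,'end.png')
t=cam('top');P=cloud(t)
m=(P[...,2]>.035)&(P[...,2]<.075)&(t['pixels'].min(-1)>110);m[:,:345]=0;m[:,435:]=0;m[:170]=0;m[240:]=0
print(cv2.minAreaRect((P[m][:,:2]*1000).astype(np.float32)),np.median(P[m][:,2]))
E
```

```text
t: 7.93
eef_pos: [0.5788, 0.1471, 0.1721]
tool_rot: [-0.0, 0.892, -0.453, -0.0]
contact_force: [0.4, 0.1, -1.1]
gripper_width: 0.092
grasp_force: 91.2
t: 8.43
eef_pos: [0.5795, 0.1443, 0.1724]
tool_rot: [0.0, 0.891, -0.454, 0.0]
contact_force: [-0.1, 0.7, -0.2]
gripper_width: 0.094
grasp_force: 91.2
top 473 tilt 0.139 [0.03  0.135] centre z 0.1423 ((536.4560546875, 245.97915649414062), (110.6556167602539, 70.17085266113281), 0.31215542554855347) exp centre [0.532 0.209]
scene 377 tilt 0.152 [ 0.105 -0.111] centre z 0.1555 ((536.360107421875, 206.09657287597656), (111.91365814208984, 151.59036254882812), 0.11710648983716965) exp centre [0.532 0.209]
((522.588623046875, -222.49630737304688), (152.27011108398438, 111.42288208007812), 89.64317321777344) 0.041556089791698
```

View pics/end.png

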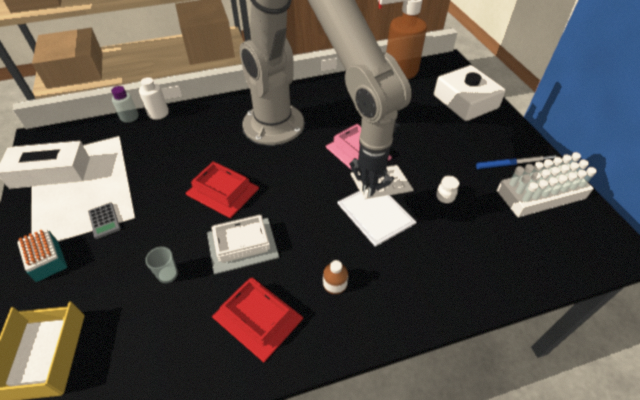

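The held tray is at about (383,182), centred over the panel and tilted about 0.15 rad. The stack at (242,240) hasn't moved, and the bottle, beaker and jar are still in place.

```bash
python3 -c "
from station import bot
print(bot.hand_in())"
```

```text
the job is handed in; nothing more can be done
None
```

I peeled off the top tray by its tab and handed the job in holding it over the light panel, centred within about 10 mm, rim roughly 15 cm up, tilted about 0.15 rad, with the stack and bystanders left in place; no verdict was returned.

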